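# Raise the toaster's high-lift lever, draw out the rye slice and hold it over the board

## Task

The toast has popped but the slices are too short to get hold of: lift the toaster's lever up into the red-marked high-lift notch and let go of it. Then draw the dark rye slice up out of its slot, leaving the pale slice in the toaster, tip it over until it lies much nearer flat than upright and finish still holding it like that above the middle of the wooden board, its middle at least 15 cm above the worktop and clear of board and toaster, so that I can take it from you. Leave the board and the other things where they are.

Things in the scene. Friction and masses are not known exactly. Their poses are not given: they have to be found in the camera images.
- toaster: two-slot toaster fixed to the worktop, steel with black ends, 240 (its x) x 168 (y) x 151 mm high. Origin: centre of its underside; x runs along the slots, from the control end (flat face at x = -120 mm, nearest the robot) to the rear; z up. Slots 115 mm long, 20 mm wide, centred at x = 0, y = +30 and -30 mm, rim at z = 151 mm. A lead lies behind the rear end.
- lever_knob (a point): centre of the silver-grey lever knob, 28 (toaster x) x 30 (y) x 16 mm (z), on a stem 5 mm wide straight out of the toaster's control face; 38 mm out from that face and, at the start, 88 mm above the worktop. Clear air on both sides and above. Moves straight up and down with the lever. Axes as the toaster's.
- toaster_lever (a joint): height of lever and bread carriage (one sliding part), m: 0 = popped rest notch, the start; +0.044 = red-marked high-lift notch, 3 mm below the top stop; down to -0.034 = toasting. Both notches are sprung ball detents that draw the lever in from about 4 mm away and hold it up with the bread on it. Lifting it out of one or into the other takes about 7 N at the knob, a few N in between.
- rye_slice: dark brown rye slice, rigid, 100 wide (its x) x 15 thick (y) x 90 mm tall (z), 45 g, two rounded top corners. Origin: centre of its lower edge; z to its crown. Upright on the carriage in either slot, x along the slot, 5 mm play across and 15 along. Crown 3 mm below the slot rim at the start (cannot be gripped), 42 mm above the rim with the lever in the high-lift notch.
- rye_slice_mid (a point): centre of the dark rye slice, 45 mm above its lower edge; axes as the slice's
- white_slice: the pale golden slice, same shape and size, in the other slot, 60 mm from the first centre to centre; stays in the toaster
- board: brown wooden chopping board lying flat, 160 (its x) x 240 (y) x 21 mm thick, 0.5 kg, origin at the centre of its underside, z up; its long side points away from the robot
- espresso_cup_1: white espresso cup, 64 mm across, 50 mm tall, right of the toaster; leave alone
- teaspoon_1: teaspoon with a red handle, 132 mm long, right of the toaster; leave alone
- capsule_1: brown coffee capsule, 52 mm across, 37 mm tall, in front of the coffee machine; leave alone
- capsule_2: black coffee capsule, same size, near it; leave alone
- capsule_3: gold coffee capsule, same size, near them; leave alone
Things that resemble listed ones, but are neither listed nor needed, are in the scene too. What is meant by the rye_slice is not turquoise, and is the smaller of those in its own colour.

How it is judged:
By the outcome, as a careful person would: the job done as asked, in the order asked, and still so for the second after the job is handed in, while the arm keeps its last pose, push and grip.
It also fails if it takes over 48 s, if anything falls off the work surface, if the arm or the gripper's body presses on something with over 40 N, if the wrist force passes 120 N, or if a joint passes its speed limit or range.

## Robot

A 6-joint arm with a two-finger parallel gripper is mounted at the origin on a cart in front of the work surface, level with it; the furniture and walls round the work are solid. World frame = base frame: x ahead of the robot, y to its left, z up, the work surface at z = 0. Lengths are in mm, angles in rad, forces in N, time in s.
With the tool pointing down it reaches from about 400 to 925 mm from the base axis. Payload 12.5 kg.
Tool frame: the origin (TCP) lies between the finger pads; the fingertips stand 19 mm ahead of it and the grasp point (between the pads) is the TCP (env.nose_length is the distance from the TCP to the fingertips, in mm); z points along the fingers, y is the line along which they close (so a half turn about z gives the same grasp; the last joint's range is limited). The gripper opens to 95 mm and grips with 3 to 60 N. Pads are 20 mm wide; open, the fingers measure 119 mm over their backs; the gripper's body (75 mm by 180 mm) begins 59 mm behind the grasp point.
Start: joints at [-1.343, 0.491, 1.559, -0, 1.092, -0.106], TCP at [204.795, -590.511, 233.661] pointing down, gripper open.
Joint ranges: [-3.1, 3.1], [-0.84, 2.19], [0.05, 2.79], [-1.13, 4.28], [0.06, 2.93], [-2.69, 2.69]. Speed limits (rad/s): [2.22, 2.22, 2.79, 3.14, 3.14, 3.14].

## Interface

Orientations are given as [roll, pitch, yaw] about the fixed x, y, z axes, in that order (R = Rz(yaw) Ry(pitch) Rx(roll)).
In Python, from cell import env gives the robot as it stands. The module is installed in compiled form; this text tells all that it offers.
- The arm moves only by the tool drive_tool, never from a script. Its argument "rows" is a list that holds one entry, the list of rows, each a list of 7 numbers: the shift along the tool's x, y, z scaled (see below), then the turn, a rotation vector about the tool's x, y, z scaled (see below), then the opening, from 0 (shut) to 1 (fully open). In form: [[[tx, ty, tz, ax, ay, az, jaw], ...]]. A call has 1 to 5 rows; each row shifts and turns the commanded pose from where the row before left it, along the tool's axes as they then stand; what a row does not reach is not made up. The controller multiplies each number of a shift by 250 mm and each number of a turn by 180 degrees. A row lasts 1/8 s, in which the tool goes at most 62.5 mm and 10.7 degrees, less where a joint would pass 70% of its speed; a pose out of reach is approached as far as the arm can. A call with a number of a shift or a turn outside -1 to 1 is refused whole. A call with a gripper value outside its range is refused whole. The fingers move at their own pace and stop on an object; the grip force is fixed at half the most. Time passes only in rows, so rows that do not move let the fingers close. It gives the time, the measured TCP pose, the force, the opening and the grip force at its end, in the units of the state.
- env.state(): the state, without advancing time (a new reading comes with each control period).
- env.read_camera(name): name is "scene" or "top"; returns a dict with "color" (400x640x3 uint8, blue, green, red), "camera_matrix" (3x3 intrinsics, pixels), "k1" (the pictures are not rectified: a ray, as slopes to the right and down, at radius r is drawn at 1 + k1 r^2 times it, then the intrinsics apply), "pose" (4x4, takes a point from camera to world coordinates). Camera axes: x right, y up, looking along -z (the intrinsics and any distortion apply to the point x, -y, -z); pixel columns grow to the right and rows downward; lengths in mm; the calibration is good to about 2 mm. A picture is of the moment at which its call begins. There is no depth.
- env.job_done(): hands the job in; it is judged then, once.
Trained networks look in a picture, given as the dict that the camera call returned (one of the last four; its "shot" number tells which), for a name from the list of things; names that differ only in an ending like _2 or _b are one class to them, and where a whole thing is asked for, a point or a joint stands for the part that bears it (a point fixed in the world has none). Each returns a list of dicts, best first, with "score" (0 to 1); they miss things now and then, are a little off and sometimes report something else, mostly with a low value. They report only what shows in the picture. A call takes as long as a camera call. They do not tell look-alikes from the thing itself.
- env.search_frame(name, picture): "at" ([x, y, z] in mm, in the coordinates of the camera as it stood for that picture, good to about 4 mm: the middle of the surface that is visible of it).
- env.place_of(name, picture): "at" ([x, y, z] in mm, in the coordinates of the camera as it stood for that picture, good to about 4 mm: a listed point, or the origin of a listed thing).
The state is a dict: "t": time; "joints": joint angles; "qvel": joint speeds; "tau": joint torques, N m; "eef_pos": TCP position; "tcp_rot": TCP orientation; "ft_force": force on the tool from outside, world axes, zero at the start; "moment": the same for the moment, N m; "opening": opening from 0.0 (shut) to 1.0 (fully open); "grip_force": force on a finger pad.
Only numpy, scipy, OpenCV 4.12 (cv2) and the standard library are available. Lean on these libraries where they do the work, as an engineer would, in place of code of your own. Each camera call takes 0.05 s, during which the arm holds its last target. There are 200 camera calls.

## Working session

There is one attempt and no reset: what is moved stays moved. The work goes in short steps, Python scripts to look and compute and a tool call to move; the robot and the scene stay as the last step left them, time stands still between calls to the robot, and variables do not carry over. Pictures are saved under pics/ and viewed, at most 10 in all, crops included, and the job is handed in when it is done.

Besides the shell and the picture viewer there is one more tool, called after ">>>" as name([rows], argument=value, ...), one row to a line, values as JSON. drive_tool: Moves the arm, as the interface text tells. Its arguments: {"type":"object","properties":{"rows":{"type":"array","items":{"type":"array","items":{"type":"array","items":{"type":"number","minimum":-1,"maximum":1}}}}},"required":["rows"]}

```bash
mkdir -p pics; cat > h.py <<'E'
import numpy as np, cv2
from cell import env
from scipy.spatial.transform import Rotation as R
def w(p,pic): return (np.array(pic["pose"])@np.r_[p,1])[:3]
def px(P,pic):
    c=np.linalg.inv(pic["pose"])@np.r_[P,1]; s=np.array([c[0],-c[1]])/-c[2]
    s=s*(1+pic["k1"]*(s@s)); K=np.array(pic["camera_matrix"]); return (K@np.r_[s,1])[:2]
def ray(u,pic,z):
    K=np.array(pic["camera_matrix"]); d=np.linalg.inv(K)@np.r_[u,1]; d=d[:2]; s=d.copy()
    for _ in range(20): s=d/(1+pic["k1"]*(s@s))
    T=np.array(pic["pose"]); v=T[:3,:3]@np.array([s[0],-s[1],-1]); o=T[:3,3]
    return o+v*(z-o[2])/v[2]
E
python3 - <<'E'
from h import *
print(env.state())
for c in ["scene","top"]:
    p=env.read_camera(c); cv2.imwrite(f"pics/{c}0.png",p["color"])
    print(c,np.round(p["pose"],3).tolist(),p["k1"],np.array(p["camera_matrix"]).tolist())
    for n in ["toaster","lever_knob","rye_slice","rye_slice_mid","white_slice","board","espresso_cup_1","teaspoon_1","capsule_1"]:
        for d in env.place_of(n,p):
            P=w(d["at"],p); print(n,round(d["score"],2),P.round(),px(P,p).round())
E
```

```text
{'t': 0.0, 'joints': array([-1.34261252e+00,  4.91597581e-01,  1.55942150e+00,  2.13613610e-05,
        1.09167472e+00, -1.05605527e-01]), 'qvel': array([ 0.00013013,  0.00220394, -0.00152476, -0.00045517, -0.00142981,
       -0.00093149]), 'tau': array([ 9.54221764e-05, -6.12648082e+01, -2.58189958e+01,  6.93845353e-02,
        4.82056872e-02, -4.76894411e-05]), 'eef_pos': array([ 204.74293723, -590.2996597 ,  233.04773301]), 'tcp_rot': array([-3.14049964e+00, -1.34910925e-04,  3.33779405e-01]), 'ft_force': array([-0.35117809, -0.84658576,  0.48096674]), 'moment': array([ 0.05946913, -0.00255013,  0.03501547]), 'grip_force': 0.0, 'opening': 1.0002301309962844}
scene [[0.578, 0.618, -0.533, -142.256], [-0.816, 0.451, -0.361, -311.354], [0.018, 0.644, 0.765, 935.837], [0.0, 0.0, 0.0, 1.0]] -0.07656423594868313 [[398.90103392202036, 0.0, 313.36997690617636], [0.0, 398.90103392202036, 200.70439753437446], [0.0, 0.0, 1.0]]
rye_slice 0.65 [386. 510.   2.] [196. 171.]
rye_slice 0.65 [ 471. -129.    8.] [381. 250.]
rye_slice_mid 0.6 [381. 511.  50.] [192. 161.]
board 0.59 [538. 339.   2.] [
[... 548 characters left out ...]
, 460.41910582903546, 199.44511480501447], [0.0, 0.0, 1.0]]
toaster 0.61 [595. 111.  -1.] [295. 153.]
lever_knob 0.71 [439.  93.  88.] [301. 199.]
rye_slice 0.6 [382. 513.   2.] [162. 225.]
rye_slice 0.56 [245. 329.  -3.] [222. 270.]
rye_slice 0.52 [595.  84.  56.] [303. 148.]
rye_slice_mid 0.75 [595.  83. 103.] [303. 144.]
rye_slice_mid 0.65 [379. 508.  44.] [159. 224.]
rye_slice_mid 0.56 [244. 328.  57.] [219. 271.]
white_slice 0.7 [587. 141.  59.] [284. 150.]
board 0.93 [539. 336.   1.] [220. 172.]
espresso_cup_1 0.87 [ 475. -124.   -2.] [373. 191.]
teaspoon_1 0.64 [ 389. -257.   -2.] [418. 218.]
capsule_1 0.81 [ 445. -291.   -1.] [428. 199.]
capsule_1 0.54 [ 445. -367.   -2.] [453. 199.]
```

View pics/scene0.png

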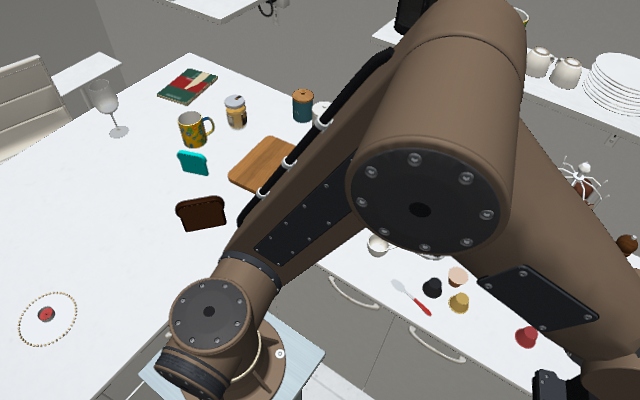

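View pics/top0.png

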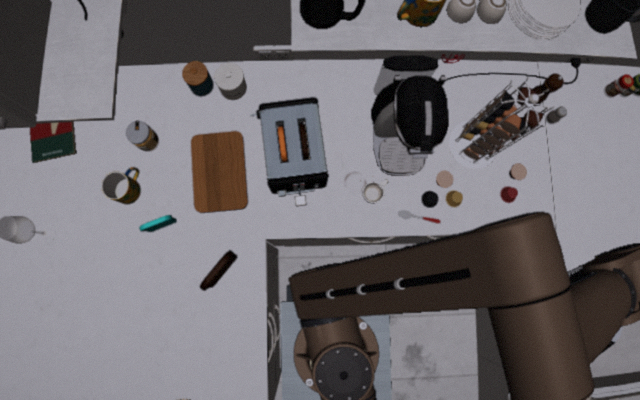

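```bash
python3 -c "
import cv2
a=cv2.imread('pics/top0.png')[95:290,140:400]
cv2.imwrite('pics/c0.png',cv2.resize(a,None,fx=3,fy=3,interpolation=2))"
```

```text
(no output)
```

View pics/c0.png

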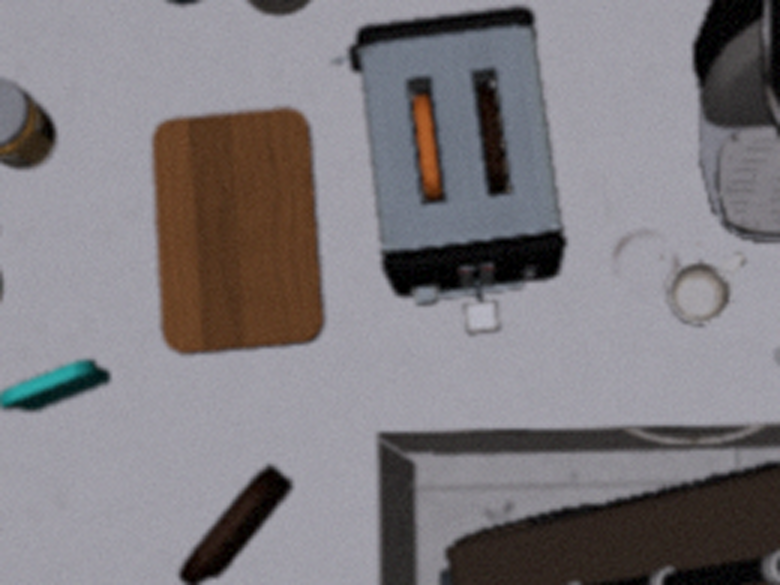

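The toaster with the slices is at top (295,153) and the knob at (301,199). Three things could be taken for the rye slice:
- The dark slice in the toaster's right slot, top (303,142).
- The dark, larger slice standing on the worktop, top (218,270).
- The turquoise slice, top (157,223).

The crop shows dark bread in the right slot and pale bread in the left. I choose the one in the right slot.

```bash
python3 - <<'E'
from h import *
p=env.read_camera("top")
f=lambda u,v,z:ray((140+u/3,95+v/3),p,z)
print("L slot",f(420,78,151).round(),f(432,203,151).round()," R",f(485,70,151).round(),f(500,195,151).round())
print("corners top",[f(*c,151).round()[:2].tolist() for c in [(358,28),(536,12),(565,238),(382,258)]])
print("knob top",f(482,316,96).round())
print("board",[f(*c,21).round()[:2].tolist() for c in [(153,118),(311,108),(325,343),(162,353)]])
for _ in range(3):
    p=env.read_camera("top")
    for n in ["toaster","lever_knob","rye_slice_mid","white_slice","board"]:
        print(n,[(round(d["score"],2),w(d["at"],p).round().tolist()) for d in env.place_of(n,p)])
def wr(j0,A,Rm):
    M=R.from_euler('y',-A)*R.from_euler('z',-j0)*Rm*R.from_euler('z',-np.pi/2)
    return M.as_euler('ZYZ').round(2)
# tool down yaw th, then tip about world x so that tool points +y
for th in [-.1,np.pi-.1]:
  for j0,A in [(.1,2.05),(.4,1.8),(.4,2.1),(.4,2.4)]:
    for tip in np.radians([0,20,40,60,75,90]):
        Rm=R.from_euler('x',tip)*R.from_euler('xyz',[np.pi,0,th]); print(round(th,2),j0,A,round(np.degrees(tip)),wr(j0,A,Rm),Rm.as_matrix()[:,2].round(1))
E
```

```text
L slot [647. 146. 151.] [530. 136. 151.]  R [654.  87. 151.] [536.  75. 151.]
corners top [[696.0, 203.0], [709.0, 39.0], [496.0, 18.0], [480.0, 181.0]]
knob top [435.  93.  96.]
board [[654.0, 425.0], [660.0, 264.0], [421.0, 249.0], [414.0, 410.0]]
toaster [(0.72, [593.0, 112.0, -0.0])]
lever_knob [(0.44, [438.0, 96.0, 87.0])]
rye_slice_mid [(0.9, [378.0, 508.0, 43.0]), (0.76, [245.0, 326.0, 57.0])]
white_slice [(0.56, [588.0, 142.0, 58.0])]
board [(0.86, [539.0, 339.0, 0.0])]
toaster [(0.88, [594.0, 113.0, -3.0]), (0.17, [541.0, 339.0, 1.0])]
lever_knob [(0.71, [436.0, 97.0, 86.0])]
rye_slice_mid [(0.82, [247.0, 327.0, 58.0]), (0.75, [443.0, -294.0, -1.0]), (0.63, [378.0, 507.0, 43.0]), (0.56, [596.0, 81.0, 102.0])]
white_slice [(0.45, [589.0, 141.0, 57.0])]
board [(0.67, [538.0, 339.0, -1.0])]
toaster [(0.66, [594.0, 112.0, -3.0]), (0.2, [587.0, 141.0, 58.0])]
lever_knob [(0.5, [439.0, 96.0, 85.0])]
rye_slice_mid [(0.75, [377.0, 508.0, 46.0]), (0.49, [594.0, 84.0, 100.0]), (0.44, [446.0, -368.0, -0.0])]
white_slice [(0.64, [589.0, 143.0, 56.0]), (0.42, [391.0, -263.0, 1.0])]
board
[... 1761 characters left out ...]
1.13 -1.61] [ 0.   1.  -0.3]
3.04 0.4 1.8 90 [ 1.67  1.18 -1.72] [ 0.  1. -0.]
3.04 0.4 2.1 0 [ 0.    1.04 -1.07] [ 0.  0. -1.]
3.04 0.4 2.1 20 [ 0.4   0.94 -1.29] [ 0.   0.3 -0.9]
3.04 0.4 2.1 40 [ 0.84  0.92 -1.55] [ 0.   0.6 -0.8]
3.04 0.4 2.1 60 [ 1.25  1.   -1.8 ] [ 0.   0.9 -0.5]
3.04 0.4 2.1 75 [ 1.53  1.1  -1.94] [ 0.   1.  -0.3]
3.04 0.4 2.1 90 [ 1.78  1.23 -2.04] [ 0.  1. -0.]
3.04 0.4 2.4 0 [ 0.    0.74 -1.07] [ 0.  0. -1.]
3.04 0.4 2.4 20 [ 0.53  0.67 -1.48] [ 0.   0.3 -0.9]
3.04 0.4 2.4 40 [ 1.06  0.75 -1.88] [ 0.   0.6 -0.8]
3.04 0.4 2.4 60 [ 1.46  0.93 -2.15] [ 0.   0.9 -0.5]
3.04 0.4 2.4 75 [ 1.69  1.11 -2.27] [ 0.   1.  -0.3]
3.04 0.4 2.4 90 [ 1.87  1.3  -2.34] [ 0.  1. -0.]
```

```bash
cat >> h.py <<'E'
def plan(targets,start=None):
    """targets: list of (pos, Rotation, nrows)"""
    s=env.state(); P=s["eef_pos"]; Q=R.from_euler('xyz',s["tcp_rot"])
    print("t",round(s["t"],2),P.round(1),s["tcp_rot"].round(3),"j",s["joints"].round(2),"F",s["ft_force"].round(1),"op",round(s["opening"],3),"gf",s["grip_force"])
    for p,q,n in targets:
        p=np.array(p,float); P0=P.copy(); dq=(Q.inv()*q).as_rotvec(); 
        for k in range(n):
            Pn=P0+(p-P0)*(k+1)/n
            t=Q.inv().apply(Pn-P)/250; print(t.round(4).tolist(),(dq/n/np.pi).round(4).tolist())
            P=Pn; Q=Q*R.from_rotvec(dq/n)
DN=R.from_euler('xyz',[np.pi,0,.097])
E
python3 - <<'E'
from h import *
plan([([250,-470,300],DN,3),([420,-180,300],DN,6),([430.5,94.7,230],DN,5)])
E
```

```text
t 1.95 [ 204.8 -590.5  233.6] [ 3.142 -0.     0.334] j [-1.34  0.49  1.56  0.    1.09 -0.11] F [-0.1 -0.2 -0.6] op 1.001 gf 0.0
[0.1096, -0.132, -0.0885] [0.0, -0.0, 0.0251]
[0.0988, -0.1403, -0.0885] [0.0, -0.0, 0.0251]
[0.0875, -0.1476, -0.0885] [0.0, -0.0, 0.0251]
[0.1315, -0.1814, -0.0] [0.0, 0.0, 0.0]
[0.1315, -0.1814, -0.0] [0.0, 0.0, 0.0]
[0.1315, -0.1814, -0.0] [0.0, 0.0, 0.0]
[0.1315, -0.1814, -0.0] [0.0, 0.0, 0.0]
[0.1315, -0.1814, -0.0] [0.0, 0.0, 0.0]
[0.1315, -0.1814, -0.0] [0.0, 0.0, 0.0]
[0.0296, -0.2179, 0.056] [0.0, 0.0, 0.0]
[0.0296, -0.2179, 0.056] [0.0, 0.0, 0.0]
[0.0296, -0.2179, 0.056] [0.0, 0.0, 0.0]
[0.0296, -0.2179, 0.056] [0.0, 0.0, 0.0]
[0.0296, -0.2179, 0.056] [0.0, 0.0, 0.0]
```

>>> drive_tool([
  [[0.11,-0.132,-0.0885,0,0,0.025,0.6],[0.1,-0.14,-0.0885,0,0,0.025,0.6],[0.0875,-0.148,-0.0885,0,0,0.025,0.6],[0.13,-0.18,0,0,0,0,0.6],[0.13,-0.18,0,0,0,0,0.6]],
])

```text
t: 2.58
eef_pos: [306.7, -372.5, 300.4]
tcp_rot: [3.141, -0.001, 0.097]
ft_force: [0.6, -0.5, -0.1]
opening: 0.607
grip_force: 0.0
```

>>> drive_tool([
  [[0.13,-0.18,0,0,0,0,0.6],[0.13,-0.18,0,0,0,0,0.6],[0.13,-0.18,0,0,0,0,0.6],[0.13,-0.18,0,0,0,0,0.6],[0,0,0,0,0,0,0.6]],
])

```text
t: 3.2
eef_pos: [419.1, -179.4, 300.2]
tcp_rot: [3.142, -0.0, 0.103]
ft_force: [-0.3, -0.5, -0.1]
opening: 0.602
grip_force: 0.0
```

```bash
python3 - <<'E'
from h import *
plan([([430.5,94.7,230],DN,6)])
E
```

```text
t 3.2 [ 419.1 -179.4  300.2] [ 3.142 -0.     0.103] j [-0.55  0.17  1.86  0.    1.11  0.92] F [-0.3 -0.5 -0.1] op 0.602 gf 0.0
[0.0263, -0.181, 0.0468] [0.0, -0.0, 0.0003]
[0.0262, -0.181, 0.0468] [0.0, -0.0, 0.0003]
[0.026, -0.181, 0.0468] [0.0, -0.0, 0.0003]
[0.0258, -0.1811, 0.0468] [0.0, -0.0, 0.0003]
[0.0256, -0.1811, 0.0468] [0.0, -0.0, 0.0003]
[0.0255, -0.1811, 0.0468] [0.0, -0.0, 0.0003]
```

>>> drive_tool([
  [[0.026,-0.181,0.0468,0,0,0,0.6],[0.026,-0.181,0.0468,0,0,0,0.6],[0.026,-0.181,0.0468,0,0,0,0.6],[0.026,-0.181,0.0468,0,0,0,0.6],[0.026,-0.181,0.0468,0,0,0,0.6]],
])

```text
t: 3.82
eef_pos: [428.2, 46.7, 241.3]
tcp_rot: [3.141, -0.001, 0.097]
ft_force: [0.1, -0.1, 0.4]
opening: 0.598
grip_force: 0.0
```

>>> drive_tool([
  [[0.026,-0.181,0.0468,0,0,0,0.6],[0,0,0,0,0,0,0.6]],
])

```text
t: 4.08
eef_pos: [429.9, 93.1, 229.1]
tcp_rot: [3.142, 0.001, 0.101]
ft_force: [1.4, -0.9, -0.3]
opening: 0.6
grip_force: 0.0
```

```bash
python3 - <<'E'
from h import *
for c in ["scene","top"]:
    p=env.read_camera(c); cv2.imwrite(f"pics/{c}1.png",p["color"])
    for n in ["toaster","lever_knob","rye_slice_mid","board"]:
        print(c,n,[(round(d["score"],2),w(d["at"],p).round().tolist()) for d in env.place_of(n,p)])
    print("knob px",px([436.5,95.7,88],p))
    a=p["color"]; u,v=px([436.5,95.7,110],p).astype(int)
    a=a[max(v-70,0):v+70,max(u-70,0):u+70]; cv2.imwrite(f"pics/c1{c}.png",cv2.resize(a,(390,390),interpolation=2))
cv2.imwrite("pics/c1.png",np.hstack([cv2.imread("pics/c1scene.png"),cv2.imread("pics/c1top.png")]))
plan([([430.5,94.7,94],DN,4)])
E
```

```text
scene toaster [(0.71, [592.0, 107.0, -1.0])]
scene lever_knob [(0.56, [434.0, 93.0, 84.0])]
scene rye_slice_mid [(0.96, [247.0, 325.0, 57.0]), (0.82, [382.0, 512.0, 48.0]), (0.58, [601.0, 80.0, 105.0])]
scene board [(0.72, [533.0, 338.0, 4.0]), (0.61, [475.0, -128.0, 3.0])]
knob px [308.67192681 202.24675564]
top toaster [(0.61, [595.0, 113.0, -2.0])]
top lever_knob []
top rye_slice_mid [(0.89, [379.0, 508.0, 43.0]), (0.63, [245.0, 327.0, 60.0]), (0.51, [597.0, 85.0, 103.0])]
top board [(0.61, [543.0, 341.0, -0.0]), (0.6, [389.0, -258.0, -3.0])]
knob px [299.89083125 200.07160386]
t 4.58 [430.2  91.4 229.9] [ 3.141 -0.     0.097] j [ 0.06  0.23  1.99 -0.    0.91  1.53] F [-0.  -0.9  0.5] op 0.601 gf 0.0
[0.0006, -0.0032, 0.1359] [0.0, -0.0, 0.0]
[0.0006, -0.0032, 0.1359] [0.0, -0.0, 0.0]
[0.0006, -0.0032, 0.1359] [0.0, -0.0, 0.0]
[0.0006, -0.0032, 0.1359] [0.0, -0.0, 0.0]
```

View pics/c1.png

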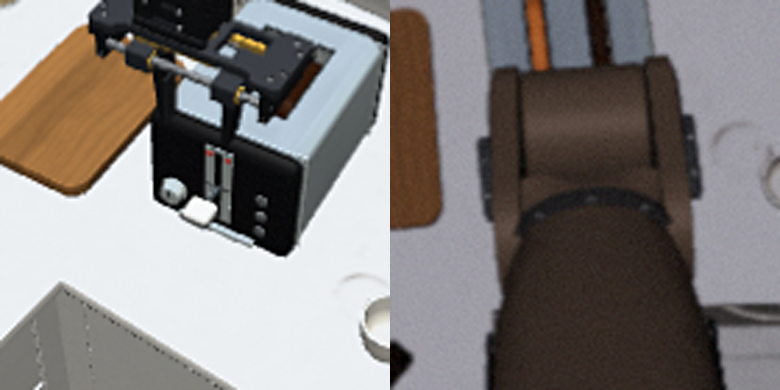

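The left half of the view (scene camera) shows the knob at crop (198,212), within about 2 px of the prediction. It sits below and between the open fingers, and the red high-lift marks are above it at (218,152).

>>> drive_tool([
  [[0.0006,-0.003,0.136,0,0,0,0.6],[0.0006,-0.003,0.136,0,0,0,0.6],[0.0006,-0.003,0.136,0,0,0,0.6],[0.0006,-0.003,0.136,0,0,0,0.6],[0,0,0,0,0,0,0.6]],
])

```text
t: 5.2
eef_pos: [429.6, 94.8, 92.5]
tcp_rot: [-3.142, 0.004, 0.098]
ft_force: [-0.6, -0.2, 0.0]
opening: 0.597
grip_force: 0.0
```

>>> drive_tool([
  [[0,0,0,0,0,0,0.2],[0,0,0,0,0,0,0.1],[0,0,0,0,0,0,0.1],[0,0,0,0,0,0,0.1]],
])

```text
t: 5.7
eef_pos: [430.9, 93.9, 94.5]
tcp_rot: [3.14, -0.001, 0.1]
ft_force: [0.8, -15.6, 2.0]
opening: 0.315
grip_force: 30.0
```

>>> drive_tool([
  [[0,0.006,0,0,0,0,0.1],[0,0,-0.045,0,0,0,0.1],[0,0,-0.045,0,0,0,0.1],[0,0,-0.045,0,0,0,0.1],[0,0,-0.045,0,0,0,0.1]],
])

```text
t: 6.32
eef_pos: [430.9, 93.5, 139.7]
tcp_rot: [3.141, -0.001, 0.098]
ft_force: [4.6, -1.3, -4.5]
opening: 0.311
grip_force: 30.0
```

>>> drive_tool([
  [[0,0,0,0,0,0,0.1],[0,0,0,0,0,0,0.1]],
])

```text
t: 6.58
eef_pos: [430.9, 93.5, 139.3]
tcp_rot: [3.141, -0.001, 0.098]
ft_force: [2.2, -0.8, 5.2]
opening: 0.313
grip_force: 30.0
```

```bash
python3 - <<'E'
from h import *
for c in ["scene","top"]:
    p=env.read_camera(c)
    for n in ["lever_knob","rye_slice_mid","white_slice"]:
        print(c,n,[(round(d["score"],2),w(d["at"],p).round().tolist()) for d in env.place_of(n,p)])
    if c=="scene": cv2.imwrite("pics/c2.png",cv2.resize(p["color"][100:260,230:420],None,fx=3,fy=3,interpolation=2))
plan([])
E
```

```text
scene lever_knob [(0.43, [435.0, 89.0, 129.0])]
scene rye_slice_mid [(0.77, [249.0, 326.0, 60.0]), (0.73, [382.0, 510.0, 48.0]), (0.59, [601.0, 82.0, 149.0])]
scene white_slice [(0.62, [589.0, 145.0, 104.0])]
top lever_knob [(0.44, [590.0, 141.0, 100.0])]
top rye_slice_mid [(0.82, [379.0, 509.0, 42.0]), (0.73, [595.0, 81.0, 145.0])]
top white_slice [(0.66, [588.0, 140.0, 102.0])]
t 6.97 [430.8  93.5 138.9] [ 3.141e+00 -1.000e-03  9.800e-02] j [ 0.06  0.38  2.1  -0.    0.66  1.54] F [ 3.1 -1.8  4. ] op 0.311 gf 30.0166118144989
```

View pics/c2.png

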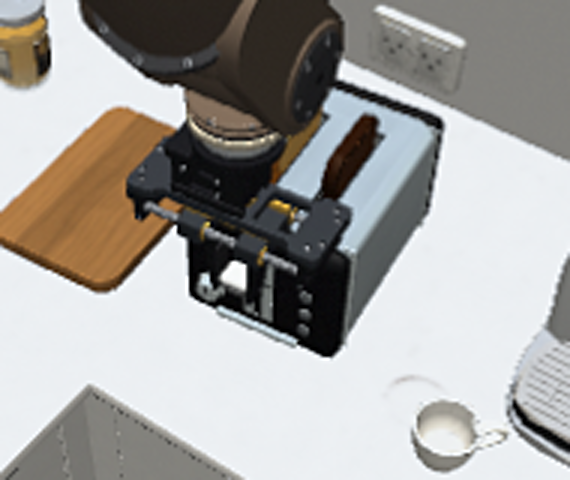

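The crop shows the rye standing above the rim at (350,155) and the knob at (235,275), high up by the red marks. I'll let go of the lever.

>>> drive_tool([
  [[0,0,0,0,0,0,0.6],[0,0,0,0,0,0,0.6],[0,0,0,0,0,0,0.6],[0,0,-0.15,0,0,0,0.6],[0,0,-0.2,0,0,0,0.6]],
])

```text
t: 7.6
eef_pos: [429.9, 93.5, 226.5]
tcp_rot: [-3.141, 0.003, 0.098]
ft_force: [0.2, 0.3, -0.7]
opening: 0.598
grip_force: 0.0
```

>>> drive_tool([
  [[0,0,-0.2,0,0,0,0.5],[0,0,0,0,0,0,0.42]],
])

```text
t: 7.85
eef_pos: [431.4, 93.7, 279.1]
tcp_rot: [3.141, -0.006, 0.098]
ft_force: [-0.6, 0.0, -0.1]
opening: 0.453
grip_force: 0.0
```

```bash
python3 - <<'E'
from h import *
for c in ["scene","top"]*2:
    p=env.read_camera(c)
    for n in ["lever_knob","rye_slice_mid","white_slice"]:
        print(c,n,[(round(d["score"],2),w(d["at"],p).round().tolist()) for d in env.place_of(n,p)])
    cv2.imwrite(f"pics/z_{c}.png",cv2.resize(p["color"][100:260,230:360],(390,480),interpolation=2))
cv2.imwrite("pics/c3.png",np.hstack([cv2.imread("pics/z_scene.png"),cv2.imread("pics/z_top.png")]))
for P in [(596,82,193),(436.5,95.7,132)]: print(px(P,p))
plan([([595.5,82.5,260],DN,4),([595.5,82.5,175],DN,3)])
E
```

```text
scene lever_knob [(0.48, [435.0, 90.0, 129.0])]
scene rye_slice_mid [(0.92, [247.0, 329.0, 61.0]), (0.66, [379.0, 511.0, 47.0]), (0.57, [597.0, 81.0, 148.0])]
scene white_slice [(0.4, [588.0, 142.0, 103.0]), (0.21, [472.0, -130.0, 4.0])]
top lever_knob []
top rye_slice_mid [(0.78, [377.0, 505.0, 45.0]), (0.73, [247.0, 328.0, 59.0]), (0.55, [595.0, 84.0, 145.0]), (0.3, [538.0, 340.0, 1.0])]
top white_slice [(0.46, [588.0, 143.0, 101.0])]
scene lever_knob [(0.71, [434.0, 92.0, 126.0])]
scene rye_slice_mid [(0.77, [246.0, 326.0, 59.0]), (0.6, [379.0, 510.0, 49.0]), (0.53, [602.0, 81.0, 150.0])]
scene white_slice [(0.6, [591.0, 142.0, 105.0])]
top lever_knob [(0.16, [503.0, -333.0, -0.0])]
top rye_slice_mid [(0.85, [244.0, 326.0, 58.0]), (0.55, [596.0, 82.0, 146.0]), (0.54, [377.0, 508.0, 44.0])]
top white_slice [(0.43, [586.0, 142.0, 101.0])]
[303.56990623 134.17783741]
[299.6332756  197.73475857]
t 8.65 [430.6  93.5 276.3] [3.142 0.    0.098] j [ 0.06  0.18  1.93 -0.    1.04  1.54] F [ 0.1 -0.5 -0.9] op 0.42 gf 0.0
[0.163, 0.0271, 0.0163] [0.0, 0.0, 0.0001]
[0.163, 0.0271, 0.0163] [0.0, 0.0, 0.0001]
[0.163, 0.027, 0.0163] [0.0, 0.0, 0.0001]
[0.1631, 0.027, 0.0163] [0.0, 0.0, 0.0001]
[-0.0, -0.0, 0.1133] [0.0, -0.0, -0.0]
[-0.0, -0.0, 0.1133] [0.0, -0.0, -0.0]
[-0.0, -0.0, 0.1133] [0.0, -0.0, -0.0]
```

View pics/c3.png

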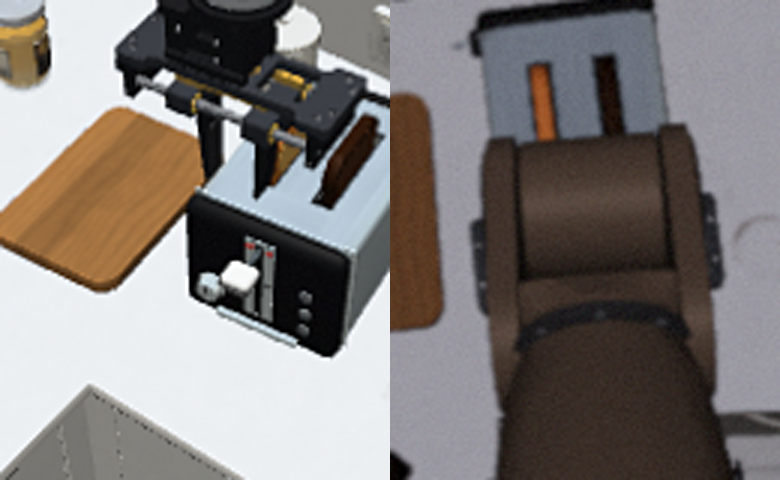

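The knob stayed up in the notch, at crop (238,277) beside the red marks. The rye stands proud at (350,160). Next is the grasp.

>>> drive_tool([
  [[0.163,0.027,0.016,0,0,0,0.42],[0.163,0.027,0.016,0,0,0,0.42],[0.163,0.027,0.016,0,0,0,0.42],[0.163,0.027,0.016,0,0,0,0.42],[0,0,0,0,0,0,0.42]],
])

```text
t: 9.28
eef_pos: [597.1, 82.3, 259.0]
tcp_rot: [3.142, 0.001, 0.098]
ft_force: [-0.6, -0.5, -1.0]
opening: 0.422
grip_force: 0.0
```

>>> drive_tool([
  [[0,0,0.113,0,0,0,0.42],[0,0,0.113,0,0,0,0.42],[0,0,0.113,0,0,0,0.42],[0,0,0,0,0,0,0.42]],
])

```text
t: 9.78
eef_pos: [594.0, 82.7, 174.3]
tcp_rot: [-3.141, 0.004, 0.098]
ft_force: [-0.3, -0.4, 0.7]
opening: 0.417
grip_force: 0.0
```

>>> drive_tool([
  [[0,0,0,0,0,0,0.2],[0,0,0,0,0,0,0.05],[0,0,0,0,0,0,0.05],[0,0,0,0,0,0,0.05]],
])

```text
t: 10.28
eef_pos: [595.6, 82.7, 176.2]
tcp_rot: [3.141, -0.001, 0.098]
ft_force: [-0.3, 0.3, 4.6]
opening: 0.156
grip_force: 30.0
```

>>> drive_tool([
  [[0,0,-0.04,0,0,0,0.05],[0,0,-0.08,0,0,0,0.05],[0,0,-0.12,0,0,0,0.05],[0,0,-0.15,0,0,0,0.05],[0,0,-0.15,0,0,0,0.05]],
])

```text
t: 10.9
eef_pos: [595.3, 82.6, 312.2]
tcp_rot: [3.141, -0.0, 0.098]
ft_force: [-0.1, -0.2, -0.5]
opening: 0.154
grip_force: 30.0
```

```bash
python3 - <<'E'
from h import *
for c in ["scene","top"]:
    p=env.read_camera(c)
    for n in ["lever_knob","rye_slice_mid","white_slice"]:
        print(c,n,[(round(d["score"],2),w(d["at"],p).round().tolist()) for d in env.place_of(n,p)])
    if c=="scene": cv2.imwrite("pics/c4.png",cv2.resize(p["color"][50:260,200:450],None,fx=2.5,fy=2.5,interpolation=2))
# final pose: tip 80deg about slice x (tool x), tool points left; slice mid 27 ahead of TCP
F=R.from_rotvec(np.radians(80)*np.array([np.cos(.097),np.sin(.097),0]))*DN
z=F.as_matrix()[:,2]; print(z)
mid=np.array([538,339,300]); tcp=mid-27*z; print(tcp)
plan([([570,150,380],DN,2),(tcp+[0,-60,60],F,8),(tcp,F,3)])
E
```

```text
scene lever_knob [(0.72, [503.0, -337.0, -4.0]), (0.45, [434.0, 90.0, 126.0])]
scene rye_slice_mid [(0.65, [603.0, 83.0, 282.0]), (0.56, [247.0, 328.0, 60.0])]
scene white_slice [(0.77, [587.0, 144.0, 100.0])]
top lever_knob []
top rye_slice_mid [(0.88, [377.0, 512.0, 43.0])]
top white_slice []
[-0.09537662  0.98017836 -0.17364818]
[540.57516877 312.53518438 304.6885008 ]
t 11.3 [595.2  82.6 309.5] [-3.142e+00  2.000e-03  9.800e-02] j [ 0.03  0.39  1.52 -0.    1.24  1.5 ] F [ 0.1  0.1 -1.1] op 0.157 gf 29.99967947602272
[-0.0371, -0.1391, -0.141] [-0.0, 0.0003, 0.0002]
[-0.0371, -0.139, -0.141] [-0.0, 0.0003, 0.0002]
[-0.0097, -0.0525, 0.0077] [0.0556, 0.0, -0.0]
[-0.0097, -0.0503, 0.0166] [0.0556, 0.0, -0.0]
[-0.0097, -0.0467, 0.0251] [0.0556, 0.0, -0.0]
[-0.0097, -0.0416, 0.0329] [0.0556, 0.0, -0.0]
[-0.0097, -0.0353, 0.0396] [0.0556, 0.0, -0.0]
[-0.0097, -0.0279, 0.0451] [0.0556, 0.0, -0.0]
[-0.0097, -0.0196, 0.0493] [0.0556, 0.0, -0.0]
[-0.0097, -0.0107, 0.0519] [0.0556, 0.0, -0.0]
[0.0077, 0.065, 0.0923] [-0.0, -0.0, -0.0]
[0.0077, 0.065, 0.0923] [-0.0, -0.0, -0.0]
[0.0077, 0.065, 0.0923] [-0.0, -0.0, -0.0]
```

View pics/c4.png

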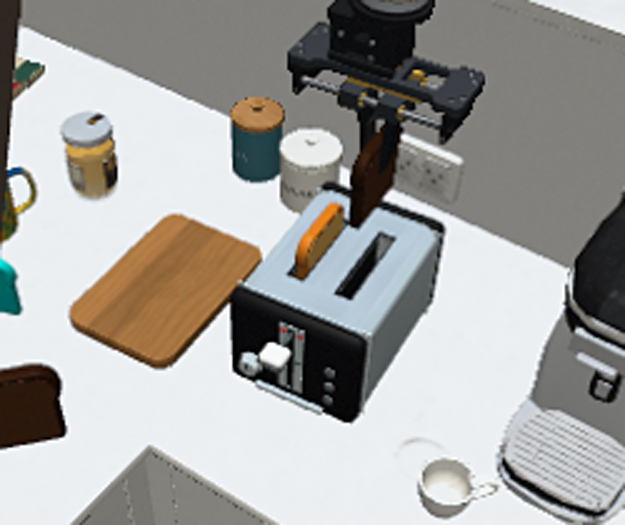

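The crop shows the rye gripped at (372,180) and clear of the slot. The pale slice is still in the toaster at (320,235), and the lever is up at (272,355). Now I'll go across and tip it.

>>> drive_tool([
  [[-0.037,-0.139,-0.15,0,0,0,0.05],[-0.037,-0.139,-0.15,0,0,0,0.05],[-0.01,-0.052,0.008,0.05,0,0,0.05],[-0.01,-0.05,0.017,0.05,0,0,0.05],[-0.01,-0.047,0.025,0.05,0,0,0.05]],
])

```text
t: 11.92
eef_pos: [558.8, 188.7, 378.7]
tcp_rot: [-2.665, 0.0, 0.098]
ft_force: [0.7, -0.0, -0.5]
opening: 0.155
grip_force: 30.0
```

```bash
cat >> h.py <<'E'
def fin(mz,deg=80):
    F=R.from_rotvec(np.radians(deg)*np.array([np.cos(.097),np.sin(.097),0]))*DN
    return np.array([538,339,mz])-27*F.as_matrix()[:,2],F
E
python3 - <<'E'
from h import *
t,F=fin(330); plan([(t+[0,-60,40],F,6),(t,F,3)])
E
```

```text
t 11.93 [558.8 188.7 378.7] [-2.665  0.     0.098] j [0.01 0.32 1.51 0.48 1.37 1.37] F [ 0.7 -0.  -0.5] op 0.155 gf 29.999147057533264
[-0.0079, -0.0375, 0.0223] [0.0488, 0.0001, 0.0]
[-0.0079, -0.0336, 0.0278] [0.0488, 0.0001, 0.0]
[-0.008, -0.029, 0.0326] [0.0488, 0.0001, 0.0]
[-0.008, -0.0237, 0.0366] [0.0488, 0.0001, 0.0]
[-0.008, -0.0178, 0.0398] [0.0488, 0.0001, 0.0]
[-0.008, -0.0115, 0.0421] [0.0488, 0.0001, 0.0]
[0.0077, 0.0387, 0.0877] [0.0, 0.0, 0.0]
[0.0077, 0.0387, 0.0877] [0.0, 0.0, 0.0]
[0.0077, 0.0387, 0.0877] [0.0, 0.0, 0.0]
```

>>> drive_tool([
  [[-0.008,-0.037,0.022,0.049,0,0,0.05],[-0.008,-0.034,0.028,0.049,0,0,0.05],[-0.008,-0.029,0.033,0.049,0,0,0.05],[-0.008,-0.024,0.037,0.049,0,0,0.05],[-0.008,-0.018,0.04,0.049,0,0,0.05]],
])

```text
t: 12.55
eef_pos: [543.8, 241.5, 375.0]
tcp_rot: [-1.896, 0.001, 0.097]
ft_force: [-0.3, 0.9, -2.0]
opening: 0.157
grip_force: 30.0
```

```bash
python3 - <<'E'
from h import *
t,F=fin(330); plan([(t,F,4)])
E
```

```text
t 12.55 [543.8 241.5 375. ] [-1.896e+00  1.000e-03  9.700e-02] j [-0.11  0.44  1.74  1.19  1.55  0.93] F [-0.3  0.9 -2. ] op 0.157 gf 29.999440982937813
[0.0037, 0.0155, 0.0802] [0.012, -0.0, -0.0]
[0.0037, 0.0185, 0.0796] [0.012, -0.0, -0.0]
[0.0037, 0.0214, 0.0788] [0.012, -0.0, -0.0]
[0.0037, 0.0244, 0.0779] [0.012, -0.0, -0.0]
```

>>> drive_tool([
  [[0.004,0.0155,0.08,0.012,0,0,0.05],[0.004,0.0185,0.08,0.012,0,0,0.05],[0.004,0.0215,0.079,0.012,0,0,0.05],[0.003,0.0245,0.078,0.012,0,0,0.05],[0,0,0,0,0,0,0.05]],
])

```text
t: 13.18
eef_pos: [540.0, 313.1, 333.1]
tcp_rot: [-1.75, 0.004, 0.099]
ft_force: [0.5, -0.6, -0.7]
opening: 0.157
grip_force: 30.0
```

>>> drive_tool([
  [[0,0,0,0,0,0,0.05],[0,0,0,0,0,0,0.05],[0,0,0,0,0,0,0.05]],
])

```text
t: 13.55
eef_pos: [540.6, 312.2, 335.2]
tcp_rot: [-1.75, -0.001, 0.098]
ft_force: [-0.8, -0.3, 0.3]
opening: 0.158
grip_force: 30.0
```

```bash
python3 - <<'E'
from h import *
for c in ["scene","top"]:
    p=env.read_camera(c)
    for n in ["lever_knob","rye_slice_mid","white_slice","board"]:
        print(c,n,[(round(d["score"],2),w(d["at"],p).round().tolist()) for d in env.place_of(n,p)])
    cv2.imwrite(f"pics/z_{c}.png",p["color"][50:290,140:440])
cv2.imwrite("pics/c5.png",np.hstack([cv2.imread("pics/z_scene.png"),cv2.imread("pics/z_top.png")]))
print(px((538,339,330),p))
plan([])
E
```

```text
scene lever_knob [(0.57, [436.0, 91.0, 129.0]), (0.21, [446.0, -296.0, -0.0])]
scene rye_slice_mid [(0.9, [545.0, 342.0, 331.0]), (0.63, [248.0, 326.0, 61.0])]
scene white_slice [(0.76, [588.0, 143.0, 103.0]), (0.64, [501.0, -337.0, -5.0])]
scene board []
top lever_knob [(0.5, [392.0, -259.0, 3.0])]
top rye_slice_mid [(0.78, [533.0, 345.0, 327.0]), (0.55, [378.0, 510.0, 47.0])]
top white_slice [(0.37, [589.0, 142.0, 102.0])]
top board [(0.58, [540.0, 340.0, 1.0])]
[193.16833609 143.83216365]
t 14.05 [540.4 312.6 334.7] [-1.75   0.     0.098] j [-0.    0.54  1.81  1.37  1.52  0.79] F [ 0.1  0.1 -0. ] op 0.156 gf 30.00001810491085
```

View pics/c5.png

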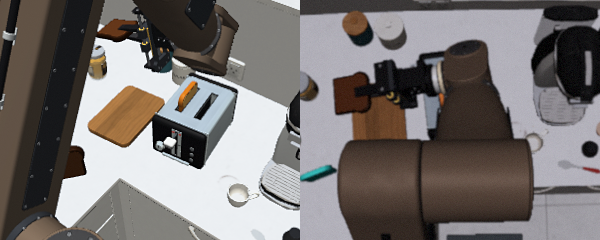

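The left half shows the lever up at (172,143), the pale slice still in the toaster at (186,95), and the board in place. The right half shows the rye held flat at (352,93). The measured middle is about (539,343,329), above the board's middle, and steady.

```bash
python3 -c "
from cell import env
print(env.job_done())"
```

```text
the job is handed in; nothing more can be done
None
```

The job is handed in (about 14 s used): the lever is up in the red-marked notch and released, the pale slice is still in the toaster, and the arm is holding the rye slice about 10° from flat over the middle of the board, its middle about 33 cm above the worktop.

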